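Seat a brake disc on a five-stud hub stand

ROBOT

A 6-joint arm with a two-finger parallel gripper is mounted at the origin on the work surface. World frame = base frame: x ahead of the robot, y to its left, z up, the work surface at z = 0. Lengths are in m, angles in degrees, forces in N, time in s.
With the tool pointing down it reaches from about 0.325 to 0.925 m from the base axis. Payload 3.1 kg.
Tool frame: the origin (TCP) lies midway between the tips of the shut fingers; the grasp point (between the pads) lies 19 mm behind it; z points along the fingers, y is the direction in which the jaws open and shut (so a half turn about z gives the same grasp; the last joint's range is limited). The gripper opens to 85 mm and grips with 20 to 120 N. Pads are 22 mm wide; open, the fingers measure 114 mm over their backs; the gripper's body (76 mm by 85 mm) begins 54 mm behind the grasp point. The pads swing forward as they close: fully open they stand 13 mm farther back than shut.
Start: joints at [68.056, 12.427, 92.441, -0, 75.132, -6.429], TCP at [0.167, 0.602, 0.231] pointing down, gripper open.
Joint ranges: [-157.48, 157.48], [-44.54, 120.13], [17.64, 146.25], [-64.5, 244.5], [7.68, 150.69], [-147.95, 147.95]. Speed limits (degrees/s): [159.86, 159.86, 180, 180, 180, 180].

INTERFACE

Orientations are given as a 3x3 rotation matrix whose columns are the frame's x, y, z axes.
In Python, from plant import env gives the robot as it stands. The module is installed in compiled form; this text tells all that it offers.
- The arm moves only by the shell command python3 -m handwheel 'ROWS' [FORCE]. ROWS is JSON, a list of rows, each an object of numbers: "hand": the closure, from 0 (fully open) to 1 (shut); "x", "y", "z": the shift along the tool's x, y, z in mm; "turn": the turn about the tool's z in rad. A call has 1 to 10 rows; each row is the pose to reach, as a shift and turn from the pose commanded when the call began, along the tool's axes at that moment; what a row does not reach only later rows make up. A row lasts 1/8 s, in which the tool goes at most 62.5 mm and 10.7 degrees, less where a joint would pass 70% of its speed; a pose out of reach is approached as far as the arm can. A call with a gripper value outside its range is refused whole. The fingers move at their own pace and stop on an object; FORCE is the grip in N (left out, the last holds). Time passes only in rows, so rows that repeat a pose let the fingers close. It gives the time, the measured TCP pose, the force and the opening at its end, in the units of the state.
- env.get_state(): the state, without advancing time (a new reading comes with each control period).
- env.read_camera(name): name is "scene" or "top"; returns a dict with "pixels" (400x640x3 uint8, red, green, blue), "camera_matrix" (3x3 intrinsics, pixels), "rvec" (rotation vector, rad) and "tvec" (3), from world to camera coordinates, as OpenCV has them. Camera axes: x right, y down, z forward; pixel columns grow to the right and rows downward; lengths in m; the calibration is good to about 2 mm. A picture is of the moment at which its call begins. There is no depth.
- env.finish_job(): hands the job in, once; it reports no verdict.
Trained networks look in a picture, given as the dict that the camera call returned (one of the last four; its "shot" number tells which), for a name from the list of things; names that differ only in an ending like _2 or _b are one class to them, and where a whole thing is asked for, a point or a joint stands for the part that bears it (a point fixed in the world has none). Each returns a list of dicts, best first, with "confidence" (0 to 1); they miss things now and then, are a little off and sometimes report something else, mostly with a low value. They report only what shows in the picture. A call takes as long as a camera call. They do not tell look-alikes from the thing itself.
- env.outline_of(picture, query): "pixels" (400x640 bool, what is visible of it).
- env.mark_of(picture, query): "xyz" ([x, y, z] in m, in world coordinates, good to about 4 mm: a listed point, or the origin of a listed thing).
The state is a dict: "time": time; "joint_pos": joint angles; "joint_velocities": joint speeds; "joint_torque": joint torques, N m; "position": TCP position; "tcp_rot": TCP orientation; "contact_force": force on the tool from outside, world axes, zero at the start; "wrist_torque": the same for the moment, N m; "width": opening from 0.0 (shut) to 1.0 (fully open).
Only numpy, scipy, OpenCV 4.12 (cv2) and the standard library are available. Lean on these libraries where they do the work, as an engineer would, in place of code of your own. Each camera call takes 0.05 s, during which the arm holds its last target.

TASK

Trial-fit the brake disc on the hub stand: lift it off its cardboard pad, put its centre bore over the hub's pilot, turn it until all five holes line up with the studs, and slide it on fully home and flat against the hub face, then let go and move clear. Be gentle: never press the disc against the hub, down or sideways, with more than about 20 N, and leave the wrench, can, carton and tray where they are.

Things in the scene. Friction and masses are not known exactly. Their poses are not given: they have to be found in the camera images.
- disc_centre (a point): Loose dark steel brake disc, 0.5 to 0.75 kg, hat up. Flat flange 130 mm across, 7 mm thick, at the bottom; a round hat 64 mm in diameter rises from it to a total height of 36 mm: grasp the hat from above (29 mm of straight side), at any yaw. This point: on the axis, half-way up, 18 mm above the underside. z up the axis; a hole lies towards +x.
- disc_top (a point): Centre of the top of the disc's hat. The top plate is 5 mm thick with a 23 mm centre bore and five equally spaced 9 mm through holes, their centres 20.5 mm from the axis. Below it the hat is hollow (53 mm inside diameter, 31 mm deep).
- hub_face (a point): Centre of the flat top face (48 mm diameter) of the metal hub, 78 mm above the bench, z up. The hub is sprung: from 2 N it gives straight down, 1.5 N per mm, up to 12 mm, then stops hard (damped: 0.12 N per mm/s); this point moves with it. The disc's weight alone sinks it 2 to 4 mm. Seated, disc_centre lies 13 mm below this point and disc_top 5 mm above it.
- pilot_tip (a point): Top of the central pilot, 32 mm above hub_face. The pilot is 21 mm in diameter for its first 20 mm, then tapers to 10 mm. Around it stand five equally spaced studs, 6 mm thick, 14 mm tall, 20.5 mm from the axis. Their angle is random and NOT in any reading: find it by turning the disc lightly on the stud ends (repeats every 72 degrees) or by sight. The hub turns too, stiffly: 0.35 N m.
- stand: Fixed foot under the hub: grey plate 120 x 120 mm, 12 mm thick; origin at the centre of its underside, on the bench. Its yaw says nothing of the studs.
- pad: Fixed cardboard pad, 140 x 140 x 16 mm, under the disc; origin at the centre of its underside, on the bench.
- wrench: Bystander: steel wrench lying on the bench, 170 mm long along its x; leave alone.
- can: Bystander: white metal can, 56 mm diameter, 150 mm tall, origin at the centre of its underside; leave alone.
- carton: Bystander: cardboard carton 90 x 130 x 80 mm, origin at the centre of its underside; leave alone.
- tray: Bystander: open grey plastic tray 120 x 150 x 60 mm holding a few nuts, origin at the centre of its underside; leave alone.
Mind the look-alikes: they are no part of the job. Several things have the shape of the stand; the one meant has the colours described above.

How it is judged (in metres and radians):
On the way, in this order (a step that is already met when the one before it is completed fails the run):
1. the disc is lifted off its pad and carried away from it (distance of disc_centre from where it was at the start of the episode above 0.06 m), for 0.2 s.
2. the disc's bore is over the pilot (horizontal distance between disc_centre and hub_face below 0.006 m and z of disc_centre in the frame of hub_face below 0.014 m), for 0.05 s.
At the end, for the whole second after the job is handed in: The disc sits hat up on the hub with all five studs through its holes: its top plate is within 2 mm of the hub face, its axis within 4 mm of the hub's and within 0.06 rad of vertical, and it is at rest (z of disc_centre in the frame of hub_face below -0.011 m and horizontal distance between disc_centre and hub_face below 0.004 m and angle between the z axis of disc_centre and the z axis of hub_face, either way round below 0.06 rad and angle between disc_centre's own z axis and vertical below 0.06 rad and linear speed of disc below 0.01 m/s); the robot touches nothing.
It fails at once if the disc is pressed against the hub, down or sideways, with more than 35 N (contact force between disc and hub above 35 N).
It fails at once if a bystander is moved by more than 20 mm (distance of any of wrench, can, carton, tray from where it was at the start of the episode above 0.02 m).
It also fails if it takes over 54 s, if anything falls off the work surface, if the arm or the gripper's body presses on something with over 40 N, if the wrist force passes 120 N, or if a joint passes its speed limit or range.

## Working session

There is one attempt and no reset: what is moved stays moved. The work goes in short steps, Python scripts to look and compute and a shell command to move; the robot and the scene stay as the last step left them, time stands still between calls to the robot, and variables do not carry over. Pictures are saved under pics/ and viewed, and the job is handed in when it is done.

```bash
mkdir -p pics; ls; cat > h.py <<'E'
from plant import env
import numpy as np, cv2
def save(p,name,crop=None,scale=1):
    im=p["pixels"][:,:,::-1].copy()
    if crop: 
        a,b,c,d=crop; im=im[b:d,a:c]
    if scale!=1: im=cv2.resize(im,None,fx=scale,fy=scale,interpolation=cv2.INTER_CUBIC)
    cv2.imwrite("pics/"+name,im)
def proj(p,X):
    q,_=cv2.projectPoints(np.array(X,float).reshape(-1,3),np.array(p["rvec"],float),np.array(p["tvec"],float),np.array(p["camera_matrix"],float),None)
    return q.reshape(-1,2)
def ray(p,uv,z):
    R,_=cv2.Rodrigues(np.array(p["rvec"],float)); t=np.array(p["tvec"],float).reshape(3)
    K=np.array(p["camera_matrix"],float); c=-R.T@t
    uv=np.array(uv,float).reshape(-1,2)
    d=(R.T@np.linalg.inv(K)@np.c_[uv,np.ones(len(uv))].T).T
    return c+d*((z-c[2])/d[:,2])[:,None]
E
python3 - <<'E'
from h import *
s=env.get_state(); print(s)
for n in("scene","top"):
    p=env.read_camera(n); save(p,n+"0.png"); print(n,{k:v for k,v in p.items() if k!="pixels"})
    for q in("disc_centre","disc_top","hub_face","pilot_tip","stand","pad","wrench","can","carton","tray"):
        for m in env.mark_of(p,q): 
            print(q,np.round(m["xyz"],4),round(m["confidence"],2),proj(p,m["xyz"]).round(0))
E
```

```text
pics
{'time': 0.0, 'joint_pos': array([ 6.80562450e+01,  1.24769983e+01,  9.25296265e+01, -1.40012190e-03,
        7.51311509e+01, -6.42951228e+00]), 'joint_velocities': array([ 0.02637249,  0.11624782,  0.0487176 ,  0.01344063, -0.03867436,
        0.04711488]), 'joint_torque': array([ 1.85124569e-03, -3.96844018e+01, -3.03852761e+01,  1.17570670e-05,
        9.45073552e-03, -5.89933990e-06]), 'position': array([0.16686065, 0.60146338, 0.2299552 ]), 'tcp_rot': array([[-9.63565570e-01,  2.67470791e-01, -8.76696624e-04],
       [ 2.67472115e-01,  9.63562999e-01, -2.23925042e-03],
       [ 2.45818347e-04, -2.39215651e-03, -9.99997109e-01]]), 'contact_force': array([-0.47071291, -0.09291676,  0.22355383]), 'wrist_torque': array([ 0.01433258,  0.0396909 , -0.0193097 ]), 'width': 0.9985888627499447}
scene {'camera_matrix': array([[431.71111563,   0.        , 318.04038412],
       [  0.        , 431.71111563, 192.53414766],
       [  0.        ,   0.        ,   1.        ]]), 'rvec': array([ 1.75489988,  1.5602308 , -0.75009746]), 'tvec': array([-0.08305387, -0.2782206 ,  1.59254102]), 'sh
[... 1806 characters left out ...]
ip [0.493  0.1657 0.1079] 0.52 [[277. 210.]]
stand [ 0.7398  0.1654 -0.0043] 0.91 [[280. 143.]]
stand [ 0.3047  0.2794 -0.0013] 0.86 [[246. 273.]]
stand [ 0.4996  0.1693 -0.0014] 0.68 [[279. 213.]]
stand [ 0.6958 -0.3659 -0.0052] 0.64 [[437. 151.]]
stand [ 0.4408  0.4325 -0.003 ] 0.58 [[200. 233.]]
pad [ 0.4956 -0.2111  0.0005] 0.77 [[394. 210.]]
pad [ 0.4933 -0.2099  0.0514] 0.72 [[396. 209.]]
wrench [0.5979 0.002  0.002 ] 0.57 [[329. 182.]]
can [ 7.714e-01 -1.870e-02  5.000e-04] 0.92 [[333. 132.]]
can [0.4931 0.1667 0.1114] 0.43 [[276. 210.]]
carton [0.6922 0.3617 0.0023] 0.56 [[222. 158.]]
carton [ 0.5965  0.0032 -0.0039] 0.24 [[328. 183.]]
tray [ 0.6941 -0.3671 -0.0042] 0.8 [[437. 151.]]
```

View pics/scene0.png

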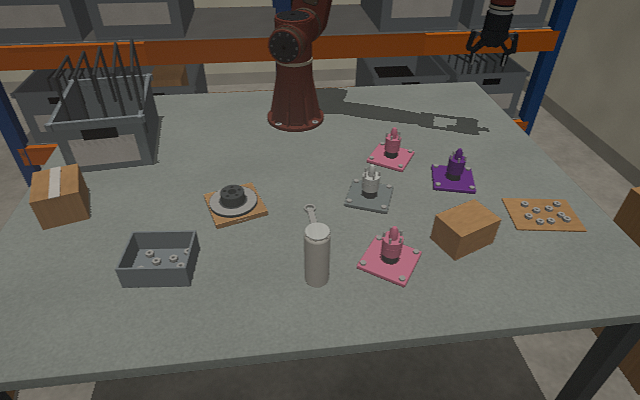

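View pics/top0.png

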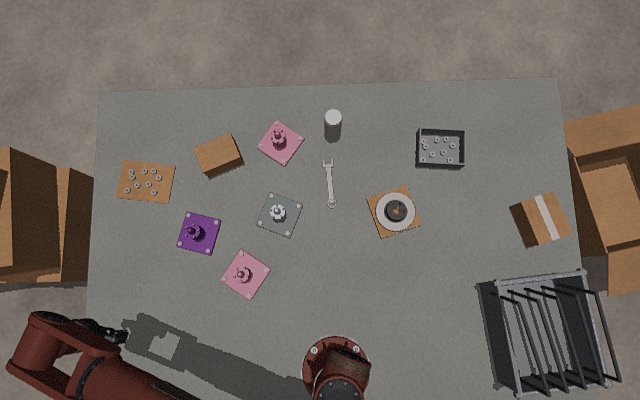

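Stand-shaped candidates: grey (scene 370,190 / top 279,213), pink (scene 390,259 and 391,157), and purple (scene 453,180). Only the grey plate with the metal hub fits the description. I'll confirm it in an enlarged crop, together with the disc.

```bash
python3 - <<'E'
from h import *
a=cv2.imread("pics/top0.png"); b=cv2.imread("pics/scene0.png")
f=lambda im,x,y,r:cv2.resize(im[y-r:y+r,x-r:x+r],(390,290 if 0 else 390),interpolation=cv2.INTER_CUBIC)
o=np.vstack([np.hstack([f(a,279,212,28),f(a,396,209,28)])])
cv2.imwrite("pics/c1.png",o)
o=np.hstack([f(b,371,184,28),f(b,234,197,28)]);cv2.imwrite("pics/c2.png",o)
E
```

```text
(no output)
```

View pics/c1.png

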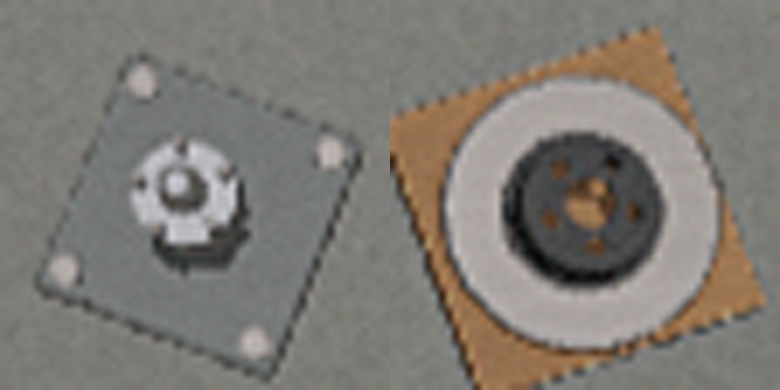

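View pics/c2.png

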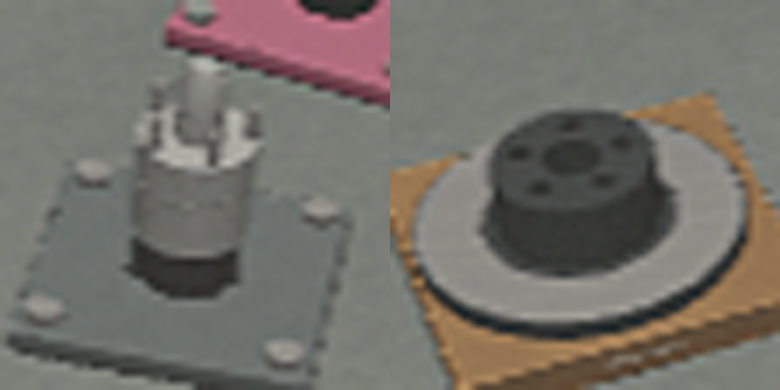

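The crops confirm it: the grey stand has a metal hub (crop 1, left: hub about (185,190), dark stud ends around it), and the disc's five holes are visible. Next I'll measure centres and angles in both views.

```bash
cat > meas.py <<'E'
from h import *
from scipy.optimize import minimize
import pickle
P={}
for n in("scene","top"):
    p=env.read_camera(n); P[n]=p
    q=cv2.cvtColor(p["pixels"],cv2.COLOR_RGB2GRAY).astype(np.float32); 
    P[n+"g"]=q
pickle.dump(P,open("P.pkl","wb"))
for n in("scene","top"):
    p=P[n]
    for q in("disc_centre","stand","hub_face"):
        for o in env.outline_of(p,q):
            m=o["pixels"]; ys,xs=np.nonzero(m); print(n,q,round(o["confidence"],2),m.sum(),xs.mean().round(1),ys.mean().round(1),xs.min(),xs.max(),ys.min(),ys.max())
E
python3 meas.py
```

```text
scene disc_centre 0.71 1217 233.6 201.3 210 257 186 217
scene stand 0.92 1068 391.3 152.3 367 413 127 170
scene stand 0.83 2183 390.3 257.4 358 420 226 285
scene stand 0.72 1256 453.7 174.8 432 475 148 193
scene stand 0.62 1412 369.5 192.2 345 392 165 212
scene hub_face 0.89 547 392.2 243.2 382 403 226 258
scene hub_face 0.77 379 370.7 179.8 362 379 165 192
scene hub_face 0.75 372 456.8 163.5 447 466 150 175
scene hub_face 0.64 319 392.7 141.5 385 400 128 153
top disc_centre 0.58 1252 395.4 211.4 375 416 192 231
top stand 0.87 1346 198.6 233.2 177 220 212 255
top stand 0.78 1386 244.9 274.4 221 269 250 299
top stand 0.7 1250 280.1 142.9 257 304 120 165
top stand 0.66 1278 279.1 214.3 257 301 193 236
top hub_face 0.58 246 278.2 137.9 270 286 129 147
top hub_face 0.48 195 277.5 212.4 270 285 205 220
top hub_face 0.48 221 241.8 274.5 234 250 267 282
top hub_face 0.47 241 194.0 231.5 185 203 224 239
top hub_face 0.39 654 389.3 211.5 367 420 185 237
```

```bash
python3 - <<'E'
from h import *
import pickle
P=pickle.load(open("P.pkl","rb"))
from scipy.optimize import least_squares
s=390/56
def fit(p,pts,z,off):
    uv=(np.array(pts,float)+.5)/s-.5+off
    X=ray(p,uv,z)[:,:2]
    f=lambda v:(X-(v[:2]+.0205*np.c_[np.cos(v[2]+K),np.sin(v[2]+K)])).ravel()
    best=None
    # order pts by angle
    c=X.mean(0); a=np.arctan2(*(X-c).T[::-1]); 
    for a0 in np.radians([0,24,48]):
        K=2*np.pi/5*np.round((a-a0)/(2*np.pi/5))
        r=least_squares(f,[*c,a0])
        if best is None or r.cost<best.cost: best=r
    print(best.x[:2].round(4),np.degrees(best.x[2])%72,"resid mm",(f(best.x)*1e3).round(1))
fit(P["top"],[(172,168),(222,160),(246,212),(206,246),(160,220)],.052,np.array([368,181]))
fit(P["scene"],[(180,124),(230,143),(213,181),(150,188),(128,153)],.052,np.array([206,169]))
print("hub")
fit(P["top"],[(182,147),(232,172),(212,222),(157,228),(141,184)],.092,np.array([251,184]))
E
```

```text
[ 0.491 -0.21 ] 39.82615001494506 resid mm [ -1.6  23.3  23.8   9.3  14.8 -18.7 -13.1 -20.  -23.9   6.1]
[ 0.4932 -0.2107] 39.32015581673526 resid mm [-1.1  0.4  0.3 -0.4  0.2 -0.2  0.5  0.4  0.1 -0.2]
hub
[0.4915 0.1661] 2.944495415239956 resid mm [ 12.4  20.2  23.7  -8.3   2.7 -23.2 -21.8  -7.2 -16.9  18.5]
```

```bash
cat > fit5.py <<'E'
from h import *
from scipy.optimize import least_squares
s=390/56
def fit(p,pts,z,off,s=s):
    uv=(np.array(pts,float)+.5)/s-.5+off
    X=ray(p,uv,z)[:,:2]; c=X.mean(0); a=np.arctan2(*(X-c).T[::-1]); best=None
    for a0 in np.radians(np.arange(0,72,6)):
        K=2*np.pi/5*np.round((a-a0)/(2*np.pi/5))
        f=lambda v,K=K:(X-(v[:2]+.0205*np.c_[np.cos(v[2]+K),np.sin(v[2]+K)])).ravel()
        r=least_squares(f,[*c,a0])
        if best is None or r.cost<best.cost: best=r
    print(best.x[:2].round(4),(np.degrees(best.x[2])%72).round(1),"resid mm",(best.fun*1e3).round(1))
    return best.x
E
python3 - <<'E'
from fit5 import *
import pickle
P=pickle.load(open("P.pkl","rb"))
fit(P["top"],[(172,168),(222,160),(246,212),(206,246),(160,220)],.052,np.array([368,181]))
fit(P["scene"],[(180,124),(230,143),(213,181),(150,188),(128,153)],.052,np.array([206,169]))
v=fit(P["top"],[(182,147),(232,172),(212,222),(157,228),(141,184)],.092,np.array([251,184]))
# big crops of the hub with predicted studs for angles
def ov(n,c,ang,S=14,r=20,draw=True):
    p=P[n]; u=proj(p,[c[0],c[1],.09])[0].round().astype(int)
    im=cv2.resize(p["pixels"][u[1]-r:u[1]+r,u[0]-r:u[0]+r,::-1],None,fx=S/1.4,fy=S/1.4,interpolation=cv2.INTER_LANCZOS4);S=S/1.4
    if draw:
      for k in range(5):
        t=ang+k*2*np.pi/5
        a=proj(p,[[c[0]+.0205*np.cos(t),c[1]+.0205*np.sin(t),z] for z in(.078,.092)])
        q=((a-(u-r)+.5)*S-.5).round().astype(int); cv2.line(im,tuple(map(int,q[0])),tuple(map(int,q[1])),(0,0,255),1); cv2.circle(im,tuple(map(int,q[1])),3,(0,255,0),1)
    return im
c=v[:2]
im=np.hstack([ov("scene",c,v[2],draw=False),ov("scene",c,v[2])]); cv2.imwrite("pics/h1.png",im)
im=np.hstack([ov("top",c,v[2],draw=False),ov("top",c,v[2])]); cv2.imwrite("pics/h2.png",im)
E
```

```text
[ 0.491 -0.21 ] 39.8 resid mm [-0.  -0.7  1.4  0.3 -0.6 -0.2 -0.2  0.4 -0.5  0.2]
[ 0.4932 -0.2107] 39.3 resid mm [-1.1  0.4  0.3 -0.4  0.2 -0.2  0.5  0.4  0.1 -0.2]
[0.4915 0.1661] 2.9 resid mm [-0.8 -0.   0.4 -2.   1.4  0.9  0.7  1.4 -1.8 -0.2]
```

View pics/h1.png

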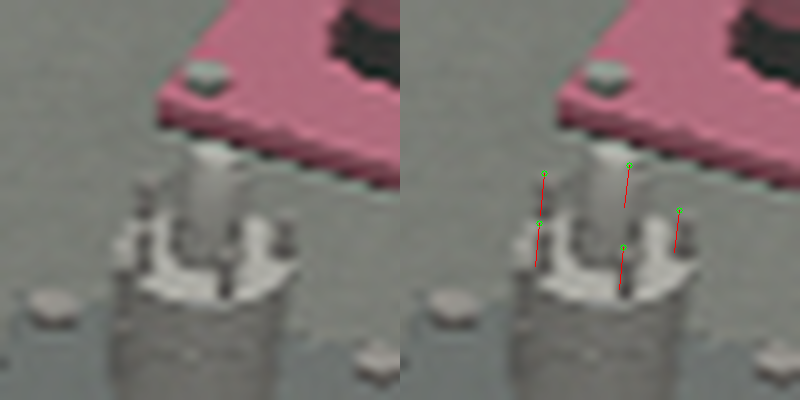

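View pics/h2.png

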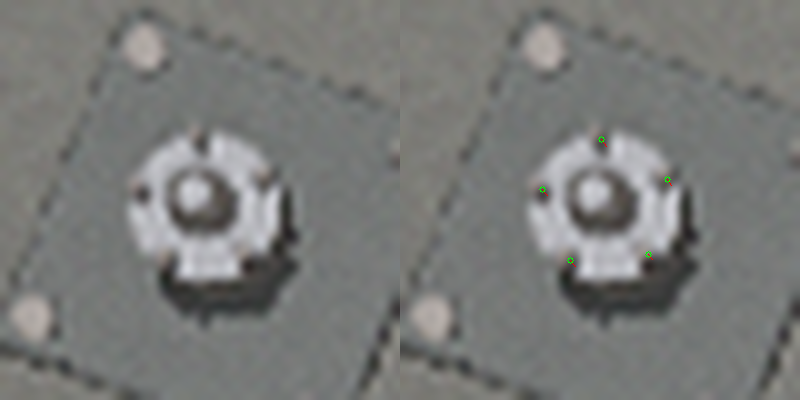

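```bash
python3 -m handwheel '[{"hand":0,"x":-531,"y":-695,"z":0,"turn":1.05},{"hand":0,"x":-531,"y":-695,"z":0,"turn":1.05},{"hand":0,"x":-531,"y":-695,"z":0,"turn":1.05},{"hand":0,"x":-531,"y":-695,"z":0,"turn":1.05},{"hand":0,"x":-531,"y":-695,"z":0,"turn":1.05},{"hand":0,"x":-531,"y":-695,"z":0,"turn":1.05},{"hand":0,"x":-531,"y":-695,"z":0,"turn":1.05},{"hand":0,"x":-531,"y":-695,"z":0,"turn":1.05},{"hand":0,"x":-531,"y":-695,"z":0,"turn":1.05},{"hand":0,"x":-531,"y":-695,"z":0,"turn":1.05}]' 40
cat > go.py <<'E'
from h import *
import sys
s=env.get_state(); R=s["tcp_rot"]; p=s["position"]
t=np.array([float(a) for a in sys.argv[1:4]])
print("t",round(s["time"],2),"pos",p.round(4),"yyaw",np.degrees(np.arctan2(R[1,1],R[0,1])).round(2),"tilt",R[:,2].round(3),"j6",s["joint_pos"][5].round(1),"F",s["contact_force"].round(2),"w",s["width"].round(3))
print("tool shift mm",(R.T@(t-p)*1e3).round(1))
E
python3 go.py .4925 -.21 .10
```

```text
time: 2.75
position: [0.4006, 0.0202, 0.2319]
tcp_rot: [[-0.247, 0.969, 0.002], [0.969, 0.247, 0.0], [-0.0, 0.002, -1.0]]
contact_force: [1.5, 0.4, 0.3]
width: 1.0Traceback (most recent call last):
  File "go.py", line 5, in <module>
    print("t",round(s["time"],2),"pos",p.round(4),"yyaw",np.degrees(np.arctan2(R[1,1],R[0,1])).round(2),"tilt",R[:,2].round(3),"j6",s["joint_pos"][5].round(1),"F",s["contact_force"].round(2),"w",s["width"].round(3))
                                                                                                                                                                                                   ^^^^^^^^^^^^^^^^
AttributeError: 'float' object has no attribute 'round'
```

```bash
sed -i 's/s\["width"\].round(3)/round(s["width"],3)/' go.py; python3 go.py .4925 -.21 .10
```

```text
t 2.75 pos [0.4006 0.0202 0.2319] yyaw 14.3 tilt [ 0.002  0.    -1.   ] j6 -21.5 F [1.47 0.37 0.32] w 1.0
tool shift mm [-245.7   31.9  132.1]
```

```bash
python3 -m handwheel '[{"hand":0,"x":-246,"y":32,"z":80},{"hand":0,"x":-246,"y":32,"z":110},{"hand":0,"x":-246,"y":32,"z":110},{"hand":0,"x":-246,"y":32,"z":110},{"hand":0,"x":-246,"y":32,"z":110},{"hand":0,"x":-246,"y":32,"z":110}]'; python3 go.py .4925 -.21 .023
python3 - <<'E'
from h import *
for n in("scene","top"):
    p=env.read_camera(n); save(p,n+"1.png",(300,150,460,270) if n=="top" else (160,110,320,230),5)
E
```

```text
t 2.75 pos [0.4006 0.0202 0.2319] yyaw 14.3 tilt [ 0.002  0.    -1.   ] j6 -21.5 F [1.47 0.37 0.32] w 1.0
tool shift mm [-245.7   31.7  209.1]schema error: expected keys hand, x, y, z, turn
```

View pics/scene1.png

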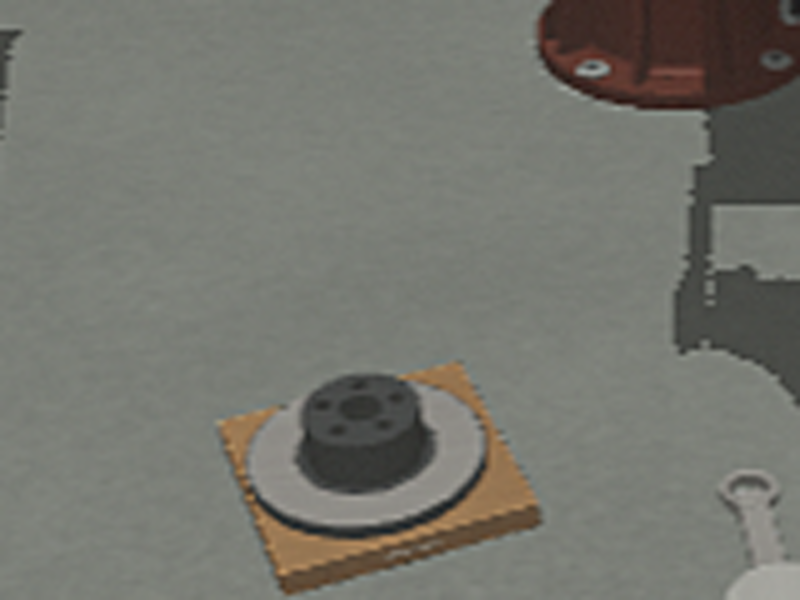

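View pics/top1.png

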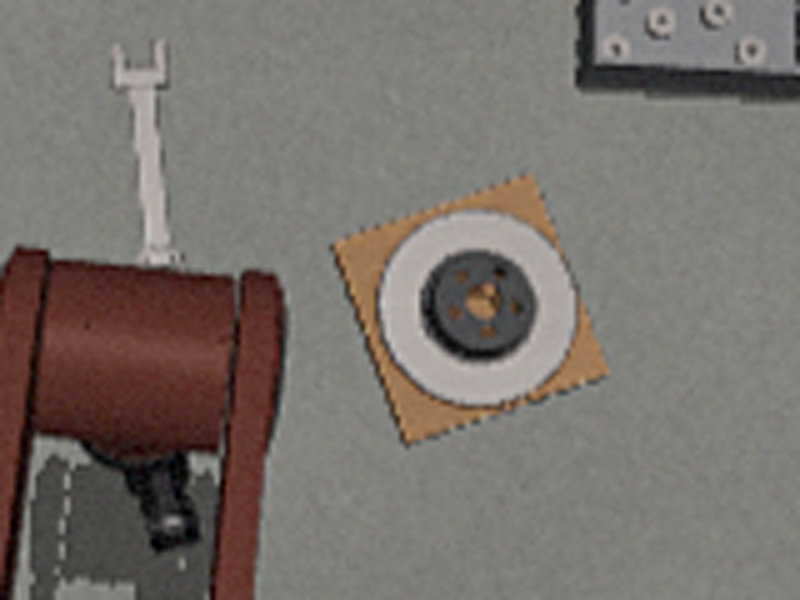

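The call was refused because every row must carry all five keys, including "turn". The pictures show the disc undisturbed (scene crop 360,440; top crop 480,305) and the arm not yet there. I'll resend the move with full rows.

```bash
python3 -m handwheel '[{"hand":0,"x":-246,"y":32,"z":80,"turn":0},{"hand":0,"x":-246,"y":32,"z":110,"turn":0},{"hand":0,"x":-246,"y":32,"z":110,"turn":0},{"hand":0,"x":-246,"y":32,"z":110,"turn":0},{"hand":0,"x":-246,"y":32,"z":110,"turn":0},{"hand":0,"x":-246,"y":32,"z":110,"turn":0}]'; python3 go.py .4925 -.21 .023
python3 - <<'E'
from h import *
for n in("scene",):
    p=env.read_camera(n); save(p,n+"2.png",(160,110,320,230),5)
E
```

```text
time: 3.6
position: [0.4916, -0.2082, 0.1202]
tcp_rot: [[-0.246, 0.969, -0.002], [0.969, 0.246, 0.002], [0.002, -0.002, -1.0]]
contact_force: [0.0, 0.3, -0.2]
width: 0.999
t 3.6 pos [ 0.4916 -0.2082  0.1202] yyaw 14.24 tilt [-0.002  0.002 -1.   ] j6 -44.8 F [ 0.04  0.31 -0.21] w 0.999
tool shift mm [-2.2  0.6 97.2]
```

View pics/scene2.png

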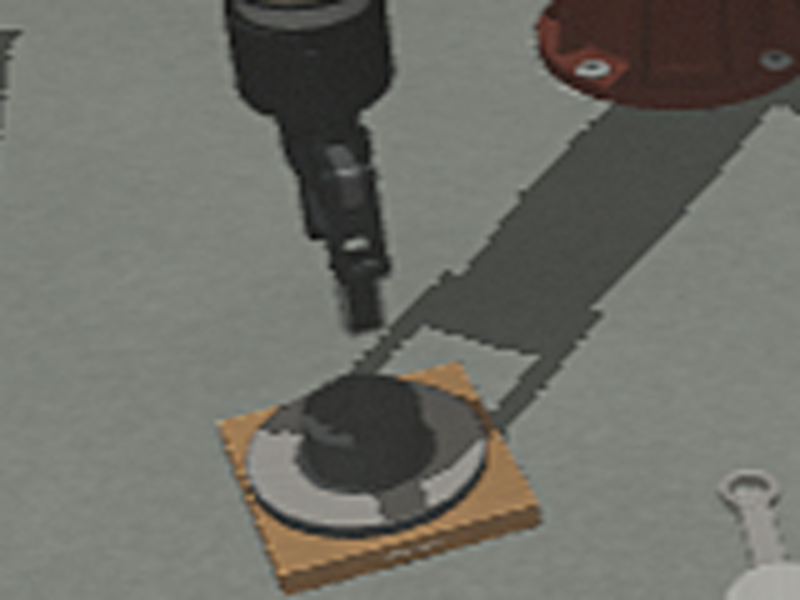

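The fingers (crop 360,325) hang above the hat (360,400), straddling it along the line of sight. I'll descend.

```bash
python3 -m handwheel '[{"hand":0,"x":-2,"y":0.5,"z":50,"turn":0},{"hand":0,"x":-2,"y":0.5,"z":80,"turn":0},{"hand":0,"x":-2,"y":0.5,"z":97,"turn":0},{"hand":0,"x":-2,"y":0.5,"z":97,"turn":0},{"hand":0,"x":-2,"y":0.5,"z":97,"turn":0}]'; python3 go.py .4925 -.21 .023
python3 - <<'E'
from h import *
for n in("scene",):
    p=env.read_camera(n); save(p,n+"3.png",(190,130,290,230),6)
E
```

```text
time: 4.28
position: [0.4941, -0.2103, 0.0259]
tcp_rot: [[-0.248, 0.969, 0.003], [0.969, 0.248, -0.001], [-0.002, 0.002, -1.0]]
contact_force: [-0.1, -0.4, -0.2]
width: 0.996
t 4.28 pos [ 0.4941 -0.2103  0.0259] yyaw 14.36 tilt [ 0.003 -0.001 -1.   ] j6 -44.9 F [-0.08 -0.37 -0.21] w 0.996
tool shift mm [ 0.7 -1.5  2.9]
```

View pics/scene3.png

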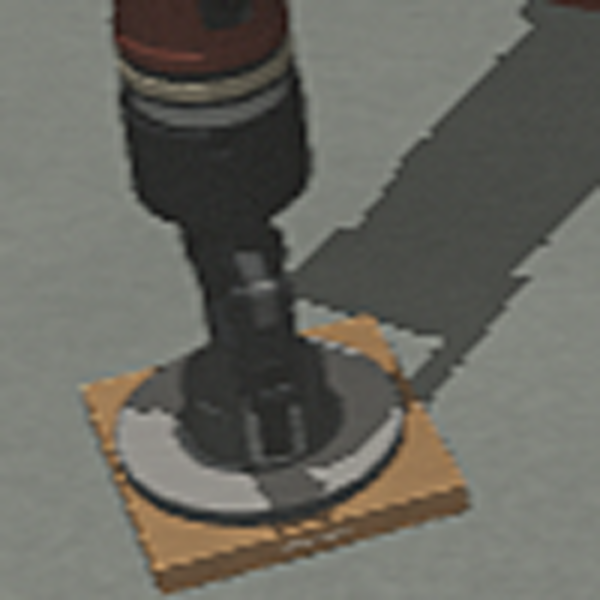

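```bash
python3 -m handwheel '[{"hand":1,"x":0,"y":0,"z":0,"turn":0},{"hand":1,"x":0,"y":0,"z":0,"turn":0},{"hand":1,"x":0,"y":0,"z":0,"turn":0},{"hand":1,"x":0,"y":0,"z":0,"turn":0},{"hand":1,"x":0,"y":0,"z":0,"turn":0},{"hand":1,"x":0,"y":0,"z":0,"turn":0}]' 50; python3 go.py .4925 -.21 .023
```

```text
time: 5.08
position: [0.4934, -0.2107, 0.0261]
tcp_rot: [[-0.248, 0.969, 0.001], [0.969, 0.248, -0.001], [-0.001, 0.001, -1.0]]
contact_force: [-2.0, 0.8, 6.2]
width: 0.731
t 5.08 pos [ 0.4934 -0.2107  0.0261] yyaw 14.34 tilt [ 0.001 -0.001 -1.   ] j6 -44.9 F [-1.99  0.81  6.2 ] w 0.731
tool shift mm [ 0.9 -0.7  3.1]
```

```bash
python3 -m handwheel '[{"hand":1,"x":0,"y":0,"z":-10,"turn":0},{"hand":1,"x":0,"y":0,"z":-60,"turn":0},{"hand":1,"x":0,"y":0,"z":-110,"turn":0},{"hand":1,"x":0,"y":0,"z":-125,"turn":0},{"hand":1,"x":0,"y":0,"z":-125,"turn":0},{"hand":1,"x":0,"y":0,"z":-125,"turn":0}]'; python3 go.py .4925 .1665 .151
python3 - <<'E'
from h import *
for n in("scene",):
    p=env.read_camera(n); save(p,n+"4.png",(180,80,300,200),5)
E
```

```text
time: 5.82
position: [0.4905, -0.2087, 0.1461]
tcp_rot: [[-0.247, 0.969, -0.005], [0.969, 0.247, 0.003], [0.004, -0.004, -1.0]]
contact_force: [0.6, 0.1, -8.0]
width: 0.737
t 5.83 pos [ 0.4905 -0.2087  0.1461] yyaw 14.32 tilt [-0.005  0.003 -1.   ] j6 -44.9 F [ 0.6   0.1  -8.03] w 0.737
tool shift mm [363.1  94.7  -3.7]
```

View pics/scene4.png

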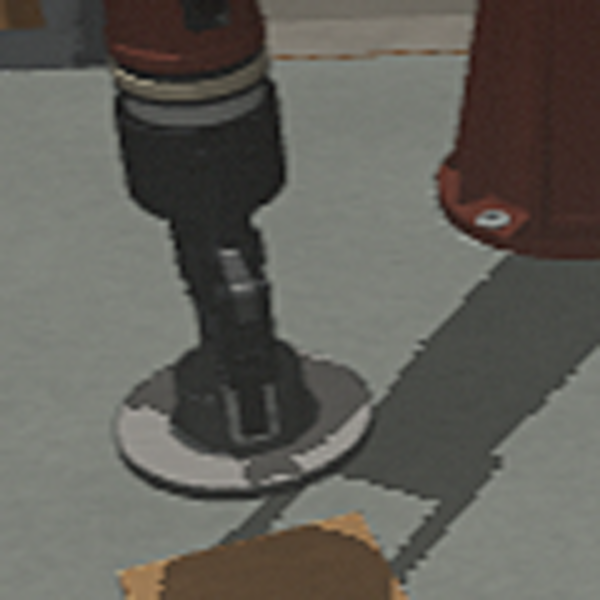

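```bash
python3 -m handwheel '[{"hand":1,"x":30,"y":8,"z":0,"turn":0.1},{"hand":1,"x":85,"y":22,"z":0,"turn":0.25},{"hand":1,"x":140,"y":37,"z":0,"turn":0.4},{"hand":1,"x":195,"y":51,"z":0,"turn":0.55},{"hand":1,"x":250,"y":65,"z":0,"turn":0.64},{"hand":1,"x":305,"y":80,"z":0,"turn":0.64},{"hand":1,"x":350,"y":91,"z":0,"turn":0.64},{"hand":1,"x":363,"y":95,"z":0,"turn":0.64},{"hand":1,"x":363,"y":95,"z":0,"turn":0.64},{"hand":1,"x":363,"y":95,"z":0,"turn":0.64}]'; python3 go.py .4925 .1665 .151
python3 - <<'E'
from h import *
import pickle
P={}
for n in("scene","top"):
    p=env.read_camera(n); P[n]=p
    save(p,n+"5.png",(310,120,430,220) if n=="scene" else (220,150,340,250),5)
    for q in("disc_centre","disc_top","pilot_tip","hub_face"):
        for m in env.mark_of(p,q)[:4]: print(n,q,np.round(m["xyz"],4),round(m["confidence"],2))
pickle.dump(P,open("P5.pkl","wb"))
E
```

```text
time: 7.12
position: [0.4945, 0.1638, 0.1483]
tcp_rot: [[0.381, 0.925, -0.002], [0.925, -0.381, -0.001], [-0.002, -0.001, -1.0]]
contact_force: [-0.1, -0.7, -6.1]
width: 0.733
t 7.12 pos [0.4945 0.1638 0.1483] yyaw -22.4 tilt [-0.002 -0.001 -1.   ] j6 33.1 F [-0.08 -0.68 -6.09] w 0.733
tool shift mm [ 1.7 -2.9 -2.7]
scene disc_centre [0.4972 0.1687 0.1566] 0.8
scene disc_top [0.4963 0.1641 0.1717] 0.86
scene pilot_tip [0.3016 0.2817 0.1105] 0.76
scene pilot_tip [0.7432 0.1615 0.1124] 0.7
scene pilot_tip [0.4393 0.4328 0.111 ] 0.69
scene pilot_tip [0.4949 0.1665 0.1123] 0.62
scene hub_face [0.7448 0.166  0.0798] 0.62
scene hub_face [0.4921 0.1692 0.0784] 0.59
scene hub_face [0.4429 0.4307 0.0839] 0.56
scene hub_face [0.3056 0.2809 0.0762] 0.55
top disc_centre [0.4939 0.1618 0.1599] 0.59
top disc_top [0.4976 0.1659 0.1747] 0.88
top disc_top [ 7.721e-01 -1.430e-02 -3.000e-04] 0.42
top pilot_tip [0.7423 0.1661 0.1103] 0.77
top pilot_tip [0.2994 0.2817 0.1093] 0.71
top pilot_tip [0.4369 0.4328 0.1141] 0.52
top hub_face [0.7372 0.1627 0.0765] 0.78
top hub_face [0.4391 0.4351 0.0775] 0.63
```

View pics/scene5.png

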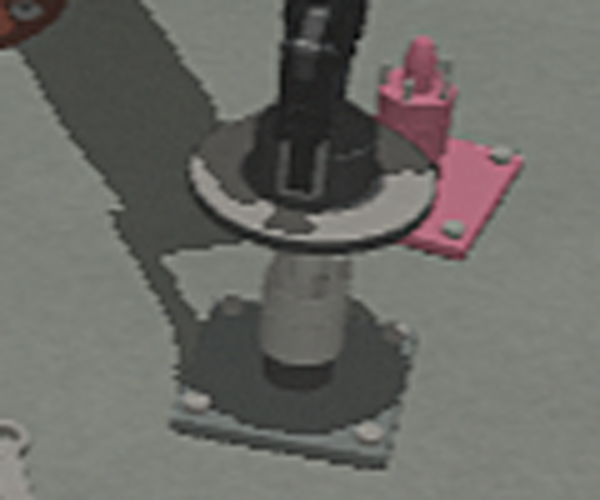

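View pics/top5.png

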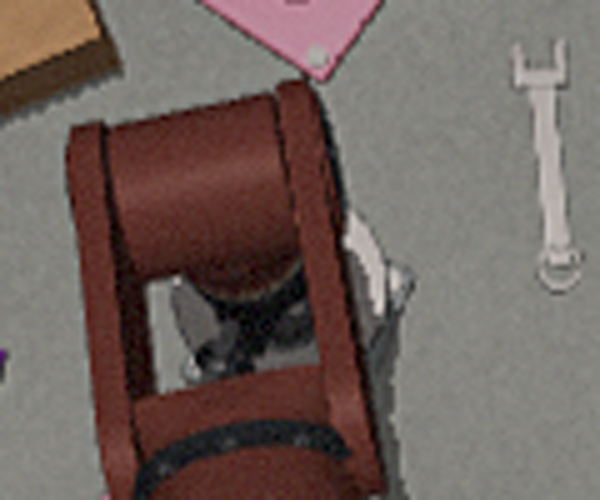

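```bash
cat > ov.py <<'E'
from h import *
from scipy.ndimage import map_coordinates
from scipy.optimize import minimize
def circ(c,r,z,n=180,a=0,b=360):
    t=np.radians(np.linspace(a,b,n)); return np.c_[c[0]+r*np.cos(t),c[1]+r*np.sin(t),np.full(n,z)]
def draw(p,curves,name,crop,S=5):
    a,b,c,d=crop; im=cv2.resize(p["pixels"][b:d,a:c,::-1],None,fx=S,fy=S,interpolation=cv2.INTER_CUBIC)
    raw=im.copy()
    for X,col in curves:
        q=((proj(p,X)-[a,b]+.5)*S-.5).round().astype(np.int32); cv2.polylines(im,[q.reshape(-1,1,2)],False,col,1)
    cv2.imwrite("pics/"+name,im)
E
python3 - <<'E'
from ov import *
import pickle
P=pickle.load(open("P5.pkl","rb"));P0=pickle.load(open("P.pkl","rb"))
d=(.4955,.165);h=(.4925,.1675)
draw(P["scene"],[(circ(d,.065,.138),(0,0,255)),(circ(d,.065,.145),(0,255,0)),(circ(h,.024,.078),(255,0,0)),(circ(h,.024,.05),(255,0,0))],"o5.png",(310,120,430,220),6)
h=(.4925,.1665)
cs=[(circ(h,.024,.078),(0,0,255)),(circ(h,.005,.110),(0,255,0)),(circ(h,.0105,.078),(255,0,0))]
draw(P0["scene"],cs,"o0s.png",(340,150,400,210),10)
draw(P0["top"],cs,"o0t.png",(250,180,310,240),10)
E
```

```text
(no output)
```

View pics/o5.png

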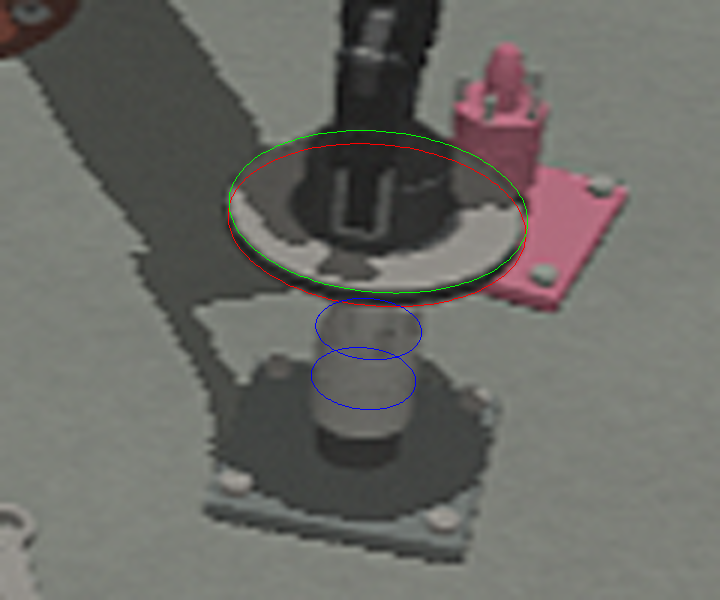

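View pics/o0s.png

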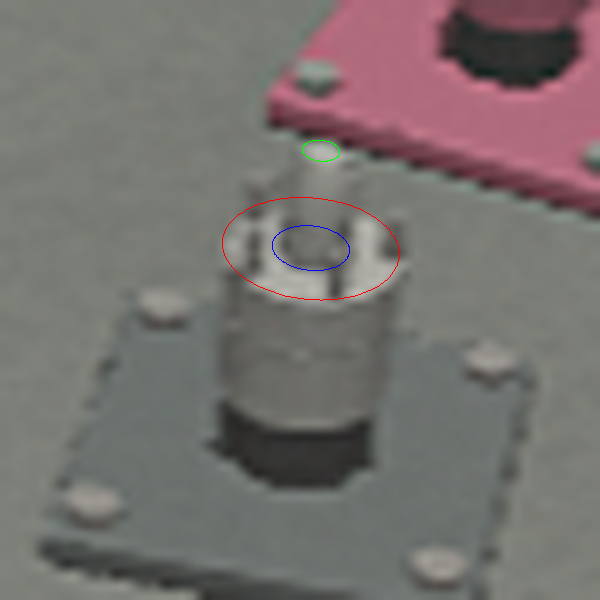

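View pics/o0t.png

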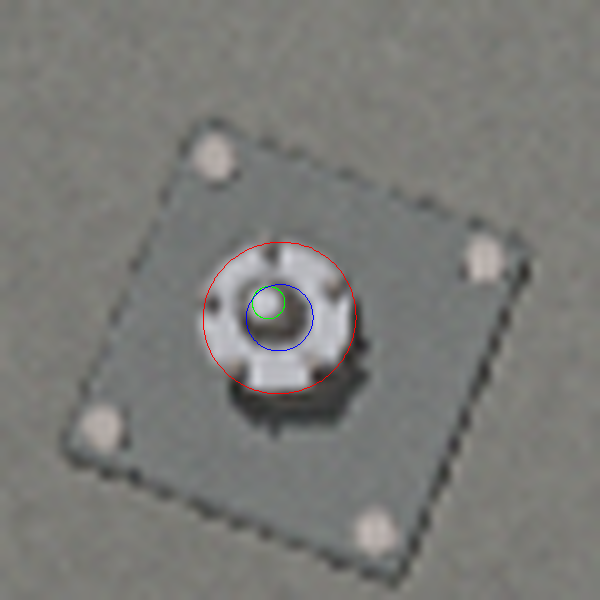

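```bash
python3 go.py .4918 .1653 .130
```

```text
t 7.62 pos [0.4951 0.1649 0.1494] yyaw -22.37 tilt [ 0. -0. -1.] j6 33.1 F [ 0.32 -0.05 -6.61] w 0.736
tool shift mm [-0.9 -3.2 19.4]
```

```bash
python3 -m handwheel '[{"hand":1,"x":0,"y":-3.5,"z":15,"turn":0},{"hand":1,"x":0,"y":-3.5,"z":35,"turn":0},{"hand":1,"x":0,"y":-3.5,"z":50,"turn":0},{"hand":1,"x":0,"y":-3.5,"z":54,"turn":0},{"hand":1,"x":0,"y":-3.5,"z":54,"turn":0},{"hand":1,"x":0,"y":-3.5,"z":54,"turn":0}]'; python3 go.py .4918 .1661 .0894
python3 - <<'E'
from ov import *
import pickle
p=env.read_camera("scene"); pickle.dump(p,open("P6.pkl","wb"))
z=env.get_state()["position"][2]-.0261+.016
h=(.4925,.1667)
draw(p,[(circ(h,.065,z),(0,0,255)),(circ(h,.065,z+.007),(0,255,0))],"o6.png",(310,130,430,230),6)
E
```

```text
time: 8.38
position: [0.4926, 0.1667, 0.0961]
tcp_rot: [[0.38, 0.925, 0.002], [0.925, -0.38, 0.0], [0.001, 0.001, -1.0]]
contact_force: [-0.3, 0.2, -7.3]
width: 0.738
t 8.38 pos [0.4926 0.1667 0.0961] yyaw -22.35 tilt [ 0.002  0.    -1.   ] j6 33.3 F [-0.29  0.21 -7.29] w 0.738
tool shift mm [-0.9 -0.6  6.7]
```

View pics/o6.png

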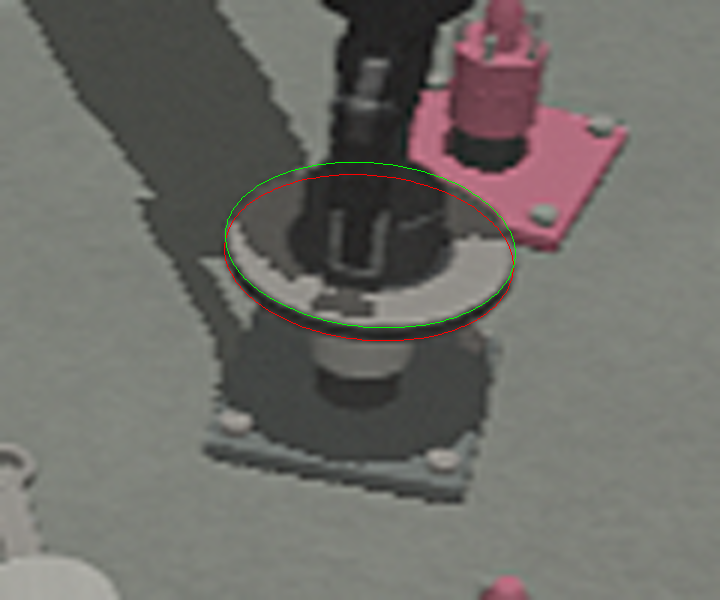

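The overlay is concentric with the hub estimate (rim at 515,260 and lower edge at 370,338 both match). I'll start easing it over the pilot.

```bash
python3 -m handwheel '[{"hand":1,"x":0,"y":0,"z":6,"turn":0},{"hand":1,"x":0,"y":0,"z":11,"turn":0},{"hand":1,"x":0,"y":0,"z":14,"turn":0},{"hand":1,"x":0,"y":0,"z":14,"turn":0}]'; python3 go.py .4918 .1661 .0894;  python3 -m handwheel '[{"hand":1,"x":0,"y":0,"z":1.5,"turn":0},{"hand":1,"x":0,"y":0,"z":3,"turn":0},{"hand":1,"x":0,"y":0,"z":3,"turn":0}]'; python3 go.py .4918 .1661 .0894
```

```text
time: 8.93
position: [0.4913, 0.1664, 0.0807]
tcp_rot: [[0.38, 0.925, -0.001], [0.925, -0.38, -0.0], [-0.001, -0.001, -1.0]]
contact_force: [-0.5, 0.6, -7.0]
width: 0.736
t 8.93 pos [0.4913 0.1664 0.0807] yyaw -22.35 tilt [-0.001 -0.    -1.   ] j6 33.3 F [-0.48  0.63 -7.02] w 0.736
tool shift mm [-0.1  0.5 -8.7]
time: 9.3
position: [0.4918, 0.1665, 0.0782]
tcp_rot: [[0.38, 0.925, -0.0], [0.925, -0.38, -0.0], [-0.0, -0.0, -1.0]]
contact_force: [-0.1, -0.3, -7.1]
width: 0.733
t 9.3 pos [0.4918 0.1665 0.0782] yyaw -22.35 tilt [-0. -0. -1.] j6 33.3 F [-0.1  -0.26 -7.06] w 0.733
tool shift mm [ -0.3   0.2 -11.2]
```

```bash
python3 -m handwheel '[{"hand":1,"x":0,"y":0,"z":1.5,"turn":0},{"hand":1,"x":0,"y":0,"z":3,"turn":0},{"hand":1,"x":0,"y":0,"z":3,"turn":0}]'; python3 go.py .4918 .1661 .0894;  python3 -m handwheel '[{"hand":1,"x":0,"y":0,"z":1.5,"turn":0},{"hand":1,"x":0,"y":0,"z":3,"turn":0},{"hand":1,"x":0,"y":0,"z":3,"turn":0}]'; python3 go.py .4918 .1661 .0894
```

```text
time: 9.68
position: [0.4922, 0.1666, 0.0754]
tcp_rot: [[0.38, 0.925, 0.001], [0.925, -0.38, 0.0], [0.001, 0.001, -1.0]]
contact_force: [0.8, 1.2, -7.9]
width: 0.735
t 9.68 pos [0.4922 0.1666 0.0754] yyaw -22.35 tilt [ 0.001  0.    -1.   ] j6 33.3 F [ 0.79  1.18 -7.88] w 0.735
tool shift mm [ -0.6  -0.2 -14. ]
time: 10.05
position: [0.4922, 0.1666, 0.0724]
tcp_rot: [[0.38, 0.925, 0.001], [0.925, -0.38, 0.0], [0.001, 0.001, -1.0]]
contact_force: [2.5, 0.5, -7.4]
width: 0.735
t 10.05 pos [0.4922 0.1666 0.0724] yyaw -22.35 tilt [ 0.001  0.    -1.   ] j6 33.3 F [ 2.47  0.5  -7.36] w 0.735
tool shift mm [ -0.6  -0.1 -17. ]
```

```bash
python3 -m handwheel '[{"hand":1,"x":0.2,"y":0.5,"z":1,"turn":0},{"hand":1,"x":0.2,"y":0.5,"z":2,"turn":0},{"hand":1,"x":0.2,"y":0.5,"z":2,"turn":0}]'; python3 go.py .4918 .1661 .0894;  python3 -m handwheel '[{"hand":1,"x":0,"y":0,"z":1,"turn":0},{"hand":1,"x":0,"y":0,"z":2,"turn":0},{"hand":1,"x":0,"y":0,"z":2,"turn":0}]'; python3 go.py .4918 .1661 .0894
```

```text
time: 10.42
position: [0.4922, 0.1665, 0.0701]
tcp_rot: [[0.38, 0.925, -0.0], [0.925, -0.38, 0.0], [-0.0, -0.0, -1.0]]
contact_force: [2.1, 1.5, -6.5]
width: 0.735
t 10.43 pos [0.4922 0.1665 0.0701] yyaw -22.35 tilt [-0.  0. -1.] j6 33.3 F [ 2.07  1.52 -6.52] w 0.735
tool shift mm [ -0.5  -0.2 -19.3]
time: 10.8
position: [0.4923, 0.1665, 0.0682]
tcp_rot: [[0.38, 0.925, -0.0], [0.925, -0.38, -0.0], [-0.0, -0.0, -1.0]]
contact_force: [1.6, 0.9, -7.1]
width: 0.732
t 10.8 pos [0.4923 0.1665 0.0682] yyaw -22.34 tilt [-0. -0. -1.] j6 33.3 F [ 1.57  0.94 -7.06] w 0.732
tool shift mm [ -0.5  -0.3 -21.2]
```

```bash
python3 -m handwheel '[{"hand":1,"x":0,"y":0.3,"z":1,"turn":0},{"hand":1,"x":0,"y":0.3,"z":2,"turn":0},{"hand":1,"x":0,"y":0.3,"z":2,"turn":0}]'; python3 go.py .4918 .1661 .0894;  python3 -m handwheel '[{"hand":1,"x":0,"y":0,"z":1,"turn":0},{"hand":1,"x":0,"y":0,"z":2,"turn":0},{"hand":1,"x":0,"y":0,"z":2,"turn":0}]'; python3 go.py .4918 .1661 .0894
```

```text
time: 11.18
position: [0.4924, 0.1664, 0.0661]
tcp_rot: [[0.38, 0.925, -0.0], [0.925, -0.38, -0.0], [-0.0, -0.0, -1.0]]
contact_force: [0.3, 0.4, -6.5]
width: 0.729
t 11.18 pos [0.4924 0.1664 0.0661] yyaw -22.35 tilt [-0. -0. -1.] j6 33.3 F [ 0.31  0.35 -6.51] w 0.729
tool shift mm [ -0.5  -0.5 -23.3]
time: 11.55
position: [0.4924, 0.1663, 0.0641]
tcp_rot: [[0.38, 0.925, -0.0], [0.925, -0.38, -0.0], [-0.0, -0.0, -1.0]]
contact_force: [0.3, 0.5, -6.8]
width: 0.733
t 11.55 pos [0.4924 0.1663 0.0641] yyaw -22.35 tilt [-0. -0. -1.] j6 33.3 F [ 0.26  0.52 -6.84] w 0.733
tool shift mm [ -0.5  -0.5 -25.3]
```

The plate's underside is about 7 mm below the stud ends with no upward force, so the studs appear to be in the holes. I'll continue down.

```bash
python3 -m handwheel '[{"hand":1,"x":0,"y":0,"z":1.5,"turn":0},{"hand":1,"x":0,"y":0,"z":3,"turn":0},{"hand":1,"x":0,"y":0,"z":3,"turn":0}]'; python3 go.py .4918 .1661 .0894;  python3 -m handwheel '[{"hand":1,"x":0,"y":0,"z":1.5,"turn":0},{"hand":1,"x":0,"y":0,"z":3,"turn":0},{"hand":1,"x":0,"y":0,"z":3,"turn":0}]'; python3 go.py .4918 .1661 .0894
```

```text
time: 11.92
position: [0.4925, 0.1664, 0.0611]
tcp_rot: [[0.38, 0.925, -0.0], [0.925, -0.38, -0.0], [-0.0, -0.0, -1.0]]
contact_force: [0.3, 1.3, -7.0]
width: 0.734
t 11.93 pos [0.4925 0.1664 0.0611] yyaw -22.34 tilt [-0. -0. -1.] j6 33.3 F [ 0.29  1.35 -6.96] w 0.734
tool shift mm [ -0.5  -0.5 -28.3]
time: 12.3
position: [0.4925, 0.1664, 0.0581]
tcp_rot: [[0.38, 0.925, -0.0], [0.925, -0.38, -0.0], [-0.0, -0.0, -1.0]]
contact_force: [1.2, -0.1, -7.7]
width: 0.732
t 12.3 pos [0.4925 0.1664 0.0581] yyaw -22.35 tilt [-0. -0. -1.] j6 33.3 F [ 1.21 -0.09 -7.65] w 0.732
tool shift mm [ -0.5  -0.5 -31.3]
```

```bash
python3 -m handwheel '[{"hand":1,"x":0,"y":0,"z":1,"turn":0},{"hand":1,"x":0,"y":0,"z":2,"turn":0},{"hand":1,"x":0,"y":0,"z":2,"turn":0}]'; python3 go.py .4918 .1661 .0894;  python3 -m handwheel '[{"hand":1,"x":0,"y":0,"z":1,"turn":0},{"hand":1,"x":0,"y":0,"z":2,"turn":0},{"hand":1,"x":0,"y":0,"z":2,"turn":0}]'; python3 go.py .4918 .1661 .0894
```

```text
time: 12.68
position: [0.4926, 0.1664, 0.0565]
tcp_rot: [[0.38, 0.925, -0.0], [0.925, -0.38, -0.0], [-0.0, -0.0, -1.0]]
contact_force: [-0.8, 0.0, -4.0]
width: 0.737
t 12.68 pos [0.4926 0.1664 0.0565] yyaw -22.34 tilt [-0. -0. -1.] j6 33.3 F [-0.77  0.01 -4.01] w 0.737
tool shift mm [ -0.6  -0.6 -32.9]
time: 13.05
position: [0.4926, 0.1664, 0.0545]
tcp_rot: [[0.38, 0.925, -0.0], [0.925, -0.38, -0.0], [-0.0, -0.0, -1.0]]
contact_force: [-2.0, -0.1, -1.3]
width: 0.734
t 13.05 pos [0.4926 0.1664 0.0545] yyaw -22.34 tilt [-0. -0. -1.] j6 33.3 F [-1.97 -0.07 -1.26] w 0.734
tool shift mm [ -0.6  -0.7 -34.9]
```

Contact started at TCP z of about 0.057, which is the predicted height for the hub face. Force then rose about 1.4 N/mm, matching the spring. Next: 1 mm more, release, then look.

```bash
python3 -m handwheel '[{"hand":1,"x":0,"y":0,"z":1,"turn":0},{"hand":1,"x":0,"y":0,"z":1,"turn":0},{"hand":0,"x":0,"y":0,"z":1,"turn":0},{"hand":0,"x":0,"y":0,"z":1,"turn":0},{"hand":0,"x":0,"y":0,"z":1,"turn":0},{"hand":0,"x":0,"y":0,"z":1,"turn":0},{"hand":0,"x":0,"y":0,"z":1,"turn":0}]'; python3 go.py .4918 .1661 .0894
python3 - <<'E'
from ov import *
p=env.read_camera("scene")
h=(.4925,.1667);z=.0445
draw(p,[(circ(h,.065,z),(0,0,255)),(circ(h,.065,z+.007),(0,255,0))],"o7.png",(310,130,430,230),6)
E
```

```text
time: 13.92
position: [0.4927, 0.1664, 0.0533]
tcp_rot: [[0.38, 0.925, 0.0], [0.925, -0.38, 0.0], [0.0, 0.0, -1.0]]
contact_force: [-0.1, 0.2, 0.9]
width: 0.999
t 13.93 pos [0.4927 0.1664 0.0533] yyaw -22.35 tilt [ 0.  0. -1.] j6 33.3 F [-0.06  0.25  0.88] w 0.999
tool shift mm [ -0.6  -0.7 -36.1]
```

View pics/o7.png

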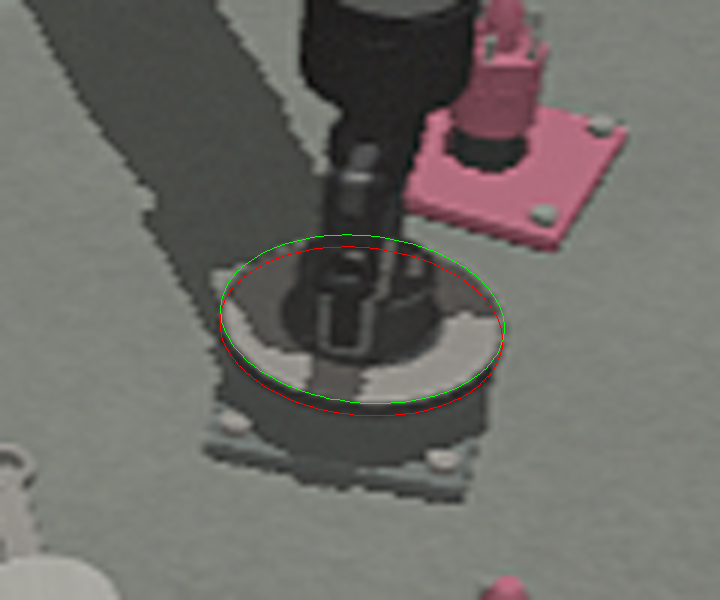

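The released disc's rim (crop 500,325; lower edge 360,412) falls on the outline predicted for a seated disc. I'll retreat straight up, move off towards the base side, and look again.

```bash
python3 -m handwheel '[{"hand":0,"x":0,"y":0,"z":-10,"turn":0},{"hand":0,"x":0,"y":0,"z":-30,"turn":0},{"hand":0,"x":0,"y":0,"z":-80,"turn":0},{"hand":0,"x":0,"y":0,"z":-130,"turn":0},{"hand":0,"x":-60,"y":0,"z":-170,"turn":0},{"hand":0,"x":-120,"y":0,"z":-170,"turn":0},{"hand":0,"x":-180,"y":0,"z":-170,"turn":0},{"hand":0,"x":-230,"y":0,"z":-170,"turn":0},{"hand":0,"x":-230,"y":0,"z":-170,"turn":0},{"hand":0,"x":-230,"y":0,"z":-170,"turn":0}]'; python3 go.py .4918 .1661 .0894
python3 - <<'E'
from ov import *
h=(.4925,.1667);z=.0445
cs=[(circ(h,.065,z),(0,0,255)),(circ(h,.065,z+.007),(0,255,0)),(circ(h,.032,z+.036),(255,0,0))]
for n,c in(("scene",(330,140,420,220)),("top",(240,170,320,250))):
    p=env.read_camera(n); draw(p,cs,"o8%s.png"%n,c,7); save(p,"r8%s.png"%n,c,7)
    for q in("disc_centre","disc_top","wrench","can","carton","tray"):
        for m in env.mark_of(p,q)[:1]: print(n,q,np.round(m["xyz"],4),round(m["confidence"],2))
E
```

```text
time: 15.22
position: [0.4055, -0.0462, 0.2239]
tcp_rot: [[0.381, 0.925, 0.001], [0.925, -0.381, 0.0], [0.001, 0.001, -1.0]]
contact_force: [0.3, -0.6, -0.2]
width: 0.997
t 15.22 pos [ 0.4055 -0.0462  0.2239] yyaw -22.4 tilt [ 0.001  0.    -1.   ] j6 6.0 F [ 0.32 -0.65 -0.21] w 0.997
tool shift mm [229.   -1.2 134.7]
scene disc_centre [0.494  0.1693 0.058 ] 0.72
scene disc_top [0.494  0.1671 0.0784] 0.6
scene wrench [5.962e-01 1.300e-03 1.000e-04] 0.68
scene can [ 0.776  -0.0154  0.0035] 0.89
scene carton [0.6891 0.3621 0.0007] 0.95
scene tray [ 0.6945 -0.3689  0.0011] 0.78
top disc_centre [0.4908 0.1653 0.0633] 0.9
top disc_top [0.4989 0.1658 0.0798] 0.94
top wrench [ 5.978e-01  6.600e-03 -4.000e-04] 0.49
top can [ 7.704e-01 -1.610e-02 -3.000e-04] 0.58
top carton [6.880e-01 3.627e-01 5.000e-04] 0.75
top tray [ 0.6937 -0.368  -0.0014] 0.91
```

View pics/r8scene.png

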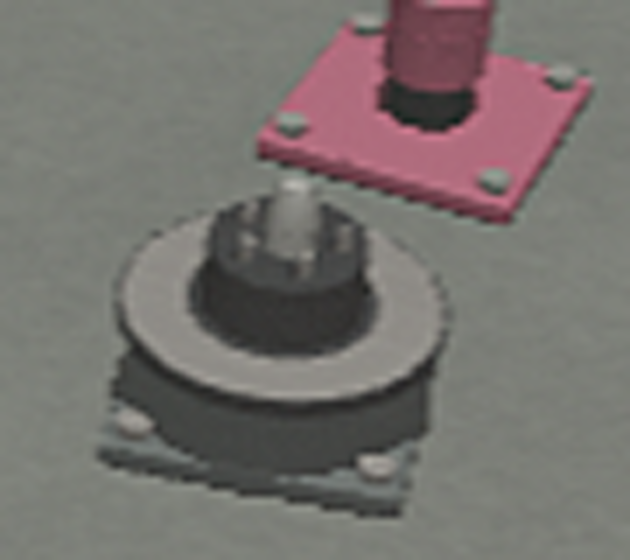

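View pics/o8top.png

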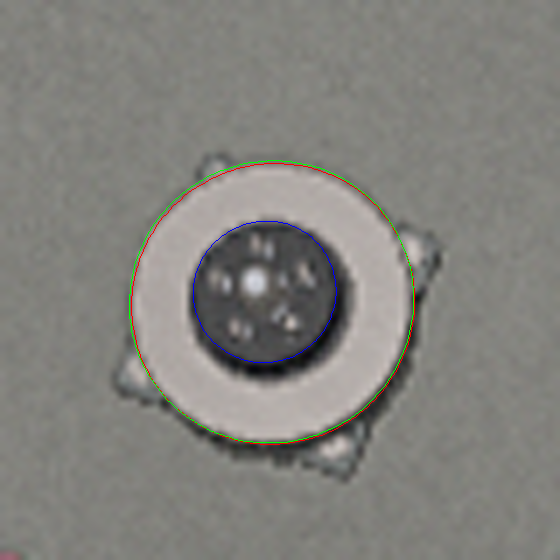

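View pics/o8scene.png

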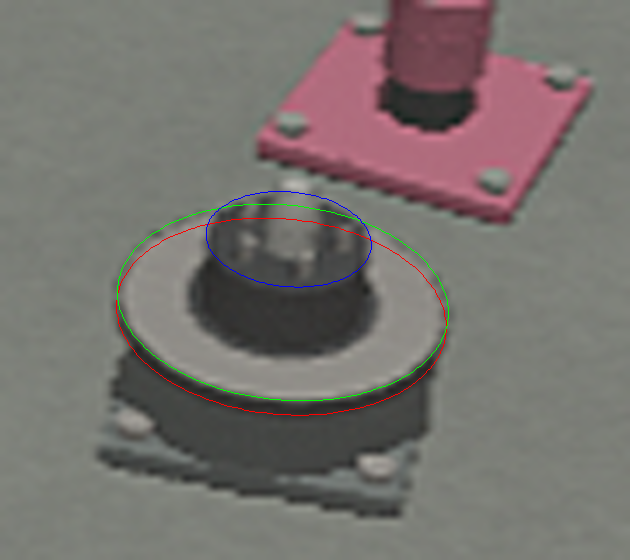

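In both pictures the studs stand up through the holes (scene crop: 250,210; 247,240; 305,265; 343,237; top crop: five bright ends around 255,282). The disc is flat and concentric, and the bystanders' marks haven't moved beyond measurement noise. I'll hand it in.

```bash
python3 -c "
from plant import env
print(env.finish_job())"
```

```text
the job is handed in; nothing more can be done
None
```

The brake disc is on the grey hub stand with all five studs through its holes, flat and released. I handed the job in at about 16 s; the hand-in reports no verdict.

**What I did:** I gripped the disc by its hat, lifted it off the pad and turned it about 37° on the way, using hole and stud angles read from the pictures. I then lowered it in small steps over the pilot. It went on at the first try, with no turning search needed.

**Forces:** At the steps where I read the wrist force, it was about 2.5 N sideways at most. Downward, it pressed on the hub with little more than the disc's own weight (about 7 N). Contact began within 1 mm of the height calculated for the hub face, and the force then rose at the spring's stated rate.

**Last checks:**
- **Seating:** After release, both camera views show the studs standing through the holes. The disc's rim matches the outline drawn for a seated, centred disc.
- **Clearance:** The gripper is open and about 23 cm away from the stand.
- **Bystanders:** The wrench, can, carton and tray show only measurement scatter, about 6 mm at most.
- **Disagreement:** The network's disc marks differed by a few millimetres between the two cameras, with one disc-top mark about 6 mm off in x. For centring I relied on the drawn outlines and the force readings.

One move call was refused because I left out "turn" in the rows; nothing moved, and I sent it again.

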